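# Load-cell check: release the transport lock and hold the spring rig at its set mark

## Task

Get the load-cell check rig on the right of the bench ready for a reading: slide the black grip of its transport lock all the way to the free end (to the right, green strip), then draw the stirrup handle out against its spring until the yellow pointer stands level with the red set marker on the scale, coming up to it without overshooting. Finish while holding: your program ends with the gripper still keeping the handle steady at that mark. Do not shift the red marker or disturb the other things on the bench.

Things in the scene. Friction and masses are not known exactly. Their poses are not given: they have to be found in the camera images.
- load_rig: Load-cell check rig, fixed: plate 265 x 116 x 12 mm; from the operator's side to the back a stirrup handle on a pull rod, a transport lock, a gauge barrel with a white scale on top, a load cell on a bracket. Origin: on the plate's underside below the rod, 150 mm behind its front edge. +x points away from the operator along the rod, z up; the rod runs at y = 0, 60 mm up. Highest part 116 mm.
- lock_grip (a point): Centre of the lock's black ribbed grip, 100 mm above the bench; the block is 24 mm along the rig's x, 14 mm along its y, from 82 to 116 mm up. Axes as the rig's. Steel parts beside it reach 80 mm and the scale 20 mm behind it 85 mm: keep the fingertips above 87 mm. It slides along the rig's -y (to the operator's right).
- transport_lock (a joint): Travel of the transport lock in m: 0 = locked (a fork plate stands in front of the rod's brass collar, the rod cannot be pulled), 0.037 = free, at the end stop on the right. It starts at 0 to 0.008. Stiff slide, about 2 N, stays where it is left.
- handle_bar (a point): Middle of the cross bar of the stirrup handle: a round black bar 18 mm thick, 112 mm long along the rig's y, 60 mm above the bench. The point's axes are the rig's. Behind it (rig +x) is a finger opening 61 mm deep and 86 mm wide, closed by a steel bow.
- pull_handle: The whole stirrup handle, carried by the pull rod; its origin coincides with the rig's origin when the rod is home. Take it by its bar (see handle_bar).
- pull_rod (a joint): How far the rod and handle are drawn out along the rig's -x, in m: 0 = home, 0.08 = end of travel. A spring pulls it back: about 5.4 N at home, rising by 0.18 N per mm, so 11 to 17 N at the marks used. It returns home if let go.
- pointer (a point): The yellow pointer on the scale (a fin 4 mm thick along the rig's x, 16 mm across, its top 106 mm up); this point lies 95 mm above the bench at rig y = 0; it moves with the pull rod along the rig's -x. The point's axes are the rig's.
- set_mark (a point): White centre line of the red set marker, a clip 8 mm wide along the rig's x on the left edge of the scale, its top 106 mm up; this point lies 95 mm above the bench at rig y = +10 mm; set somewhere 30 to 60 mm from the pointer's home, toward the operator. The pointer is level with it when both have the same rig x. Scale lines are 5 mm apart. It is held by about 6 N of friction.
- weight_500: Steel knobbed test weight 38 mm across, 66 mm high, standing loose; origin under its centre. Leave it alone.
- weight_200: Steel knobbed test weight 29 mm across, 50 mm high, standing loose; origin under its centre. Leave it alone.
- timer: White batch timer 62 x 27 x 56 mm, standing loose at the left; origin under its centre. Leave it alone.
- beaker_b: Small steel beaker 58 mm across, 65 mm high, standing loose at the left; origin under its centre. Leave it alone.
- scoop_white: White hand scoop 162 x 48 x 33 mm, lying loose at the right edge; origin under its centre. Leave it alone.

How it is judged:
On the way, in this order (a step that is already met when the one before it is completed fails the run):
1. the transport lock is slid to its free end stop (within 3 mm) with the pull rod still home (value of joint transport_lock above 0.034 m and value of joint pull_rod below 0.006 m), for 0.2 s.
2. the fingers draw the handle out until the pointer is within one 5 mm scale line of the red marker (x of pointer in the frame of set_mark between -0.005 and 0.005 m and contact force between the fingers and pull_handle above 3 N), for 0.3 s.
At the end, for the whole second after the job is handed in: The transport lock stands at its free end (within 3 mm) and the gripper's fingers still hold the handle (more than 3 N), still (under 8 mm/s), with the yellow pointer within 5 mm, one scale line, of the red marker's centre line (all of step 2 and velocity of joint pull_rod between -0.008 and 0.008 m/s and value of joint transport_lock above 0.034 m); the arm keeps its last pose, push and grip.
It fails at once if the pointer is pulled past the red marker by more than 10 mm (two scale lines) (x of pointer in the frame of set_mark below -0.01 m).
It fails at once if the red set marker is shifted by more than 4 mm (distance of set_mark from where it was at the start of the episode above 0.004 m).
It fails at once if another thing on the bench is moved by more than 20 mm (distance of any of weight_500, weight_200, scoop_white, timer, beaker_b from where it was at the start of the episode above 0.02 m).
It also fails if it takes over 45 s, if anything falls off the work surface, if the arm or the gripper's body presses on something with over 40 N, if the wrist force passes 120 N, or if a joint passes its speed limit or range.

## Robot

A 6-joint arm with a two-finger parallel gripper is mounted at the origin on a cart in front of the work surface, level with it; the furniture and walls round the work are solid. World frame = base frame: x ahead of the robot, y to its left, z up, the work surface at z = 0. Lengths are in m, angles in rad, forces in N, time in s.
With the tool pointing down it reaches from about 0.425 to 0.95 m from the base axis. Payload 3.5 kg.
Tool frame: the origin (TCP) lies midway between the tips of the shut fingers; the grasp point (between the pads) lies 19 mm behind it; z points along the fingers, y is the direction in which the jaws open and shut (so a half turn about z gives the same grasp; the last joint's range is limited). The gripper opens to 85 mm and grips with 20 to 120 N. Pads are 22 mm wide; open, the fingers measure 114 mm over their backs; the gripper's body (76 mm by 85 mm) begins 54 mm behind the grasp point. The pads swing forward as they close: fully open they stand 13 mm farther back than shut.
Start: joints at [-1.346, 0.286, 1.577, -0, 1.279, -0.15], TCP at [0.247, -0.628, 0.231] pointing down, gripper open.
Joint ranges: [-2.77, 2.77], [-0.9, 2.22], [0.21, 2.48], [-1.53, 4.67], [0.24, 2.81], [-2.84, 2.84]. Speed limits (rad/s): [2.79, 2.79, 3.14, 3.14, 3.14, 3.14].

## Interface

Orientations are given as a unit quaternion [x, y, z, w].
In Python, from plant import * gives the robot as it stands.
- The arm moves only by the shell command python3 -m jog 'ROWS' [FORCE]. ROWS is a JSON object of lists of equal length, an entry for each row: "travel": the shift along the world's x, y, z in mm, a list of three; "dr": the turn, a rotation vector about the world's x, y, z in degrees, a list of three; "jaw": the closure in counts, from 0 (fully open) to 255 (shut). In form: {"travel": [[x, y, z], ...], "dr": [[wx, wy, wz], ...], "jaw": [jaw, ...]}. A call has 1 to 5 rows; each row shifts and turns the commanded pose from where the row before left it; what a row does not reach is not made up. A row lasts 1/12 s, in which the tool goes at most 41.7 mm and 7.16 degrees, less where a joint would pass 70% of its speed; a pose out of reach is approached as far as the arm can. A call is refused whole if a number of a shift passes 41.7 or a number of a turn 7.16, either way. A call with a gripper value outside its range is refused whole. The fingers move at their own pace and stop on an object; FORCE is the grip in N (left out, the last holds). Time passes only in rows, so rows that do not move let the fingers close. It gives the time, the measured TCP pose, the force and the opening at its end, in the units of the state.
- get_state(): the state, without advancing time (a new reading comes with each control period).
- read_camera(name): name is "side" or "top"; returns the picture (480x640x3 uint8, red, green, blue); there is no depth.
- camera_info(name): a dict with "K" (3x3 intrinsics, pixels), "R" (3x3) and "t" (3): a world point X has camera coordinates R X + t. Camera axes: x right, y down, z forward; pixel columns grow to the right and rows downward; lengths in m; the calibration is good to about 2 mm. A picture is of the moment at which its call begins. camera_info takes no time and is no camera call.
- sign_off(): hands the job in, once; it reports no verdict.
The state is a dict: "time": time; "qpos": joint angles; "dq": joint speeds; "joint_efforts": joint torques, N m; "eef_pos": TCP position; "tcp_rot": TCP orientation; "contact_force": force on the tool from outside, world axes, zero at the start; "wrist_torque": the same for the moment, N m; "opening": opening from 0.0 (shut) to 1.0 (fully open).
Only numpy, scipy, OpenCV 4.12 (cv2) and the standard library are available. Lean on these libraries where they do the work, as an engineer would, in place of code of your own. Each camera call takes 0.05 s, during which the arm holds its last target. There are 200 camera calls.

## Working session

There is one attempt and no reset: what is moved stays moved. The work goes in short steps, Python scripts to look and compute and a shell command to move; the robot and the scene stay as the last step left them, time stands still between calls to the robot, and variables do not carry over. Pictures are saved under pics/ and viewed, about 8 in all and at most 12, crops included, and the job is handed in when it is done.

```bash
mkdir -p pics; ls; python3 - <<'E'
from plant import *
import cv2
s=get_state();print(s)
for n in("top","side"):
    c=camera_info(n);print(n,c)
    cv2.imwrite(f"pics/{n}0.png",read_camera(n)[:,:,::-1])
E
```

```text
pics
{'time': 0.0, 'qpos': array([-1.34598128e+00,  2.87189448e-01,  1.57816228e+00,  4.69748355e-06,
        1.27859424e+00, -1.49980445e-01]), 'dq': array([-0.00078856, -0.00022461, -0.00092241, -0.00049741, -0.00052933,
       -0.00031443]), 'joint_efforts': array([-1.69078089e-04, -4.05987740e+01, -2.92622477e+01, -1.88669369e-04,
        5.96410609e-03,  4.84213459e-06]), 'eef_pos': array([ 0.247     , -0.62748702,  0.22993928]), 'tcp_rot': array([ 9.82491815e-01,  1.86302038e-01, -4.17704104e-05, -1.17592194e-03]), 'contact_force': array([-0.06563212, -0.28961133,  0.32756745]), 'wrist_torque': array([-0.00827905, -0.023017  , -0.0047186 ]), 'opening': 1.0025849426100613}
top {'K': array([[550.06787246,   0.        , 318.12043291],
       [  0.        , 550.06787246, 235.45122684],
       [  0.        ,   0.        ,   1.        ]]), 'R': array([[ 0.02890967, -0.99956479,  0.00587064],
       [-0.995604  , -0.02931757, -0.08895587],
       [ 0.08908927, -0.00327315, -0.99601827]]), 't': array([-0.11800717,  0.58064722,  1.47727181])}
side {'K': array([[491.49592455,   0.        , 311.34430378],
       [  0.        , 491.49592455, 242.35204752],
       [  0.        ,   0.        ,   1.        ]]), 'R': array([[-0.99981817, -0.01903751,  0.00109391],
       [-0.00894979,  0.41782596, -0.908483  ],
       [ 0.01683819, -0.90832761, -0.41792037]]), 't': array([0.55316407, 0.13571354, 1.3289413 ])}
```

View pics/top0.png

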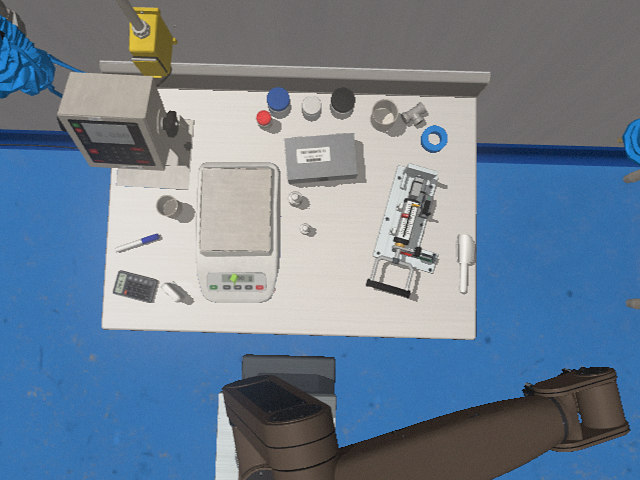

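View pics/side0.png

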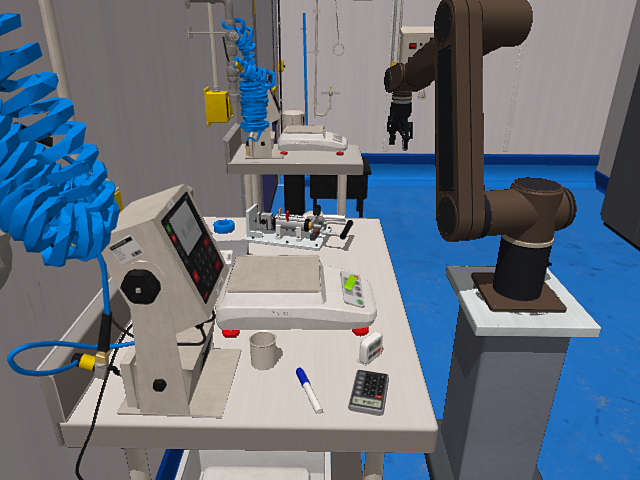

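The top view shows the rig around (405,225), with its handle bar near (388,287), the scale near (408,215) and the scoop at (465,262). The side view shows the rig far off near (300,230). I'll enlarge the rig.

```bash
python3 - <<'E'
import cv2
a=cv2.imread("pics/top0.png")[155:305,350:490]
cv2.imwrite("pics/c1.png",cv2.resize(a,None,fx=4,fy=4,interpolation=cv2.INTER_CUBIC))
a=cv2.imread("pics/side0.png")[190:260,235:365]
cv2.imwrite("pics/c2.png",cv2.resize(a,None,fx=6,fy=6,interpolation=cv2.INTER_CUBIC))
E
```

```text
(no output)
```

View pics/c1.png

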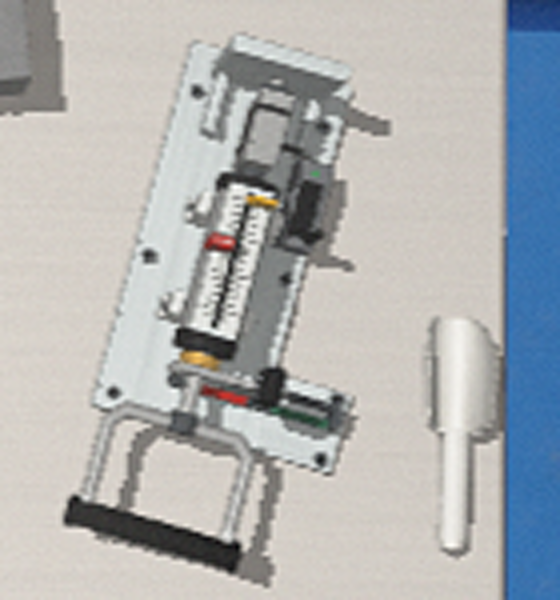

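```bash
cat > h.py <<'E'
import numpy as np
from plant import *
def back(u,v,z,cam="top"):
    c=camera_info(cam);R,t=c["R"],c["t"]
    d=R.T@np.linalg.inv(c["K"])@[u,v,1];o=-R.T@t
    return o+d*(z-o[2])/d[2]
def proj(X,cam="top"):
    c=camera_info(cam);p=c["K"]@(c["R"]@X+c["t"]);return p[:2]/p[2]
E
python3 - <<'E'
from h import *
P={}
for n,u,v,z in [("barL",72,508,.063),("barR",236,556,.063),("ptr",262,201,.106),("mark",221,242,.106),("BL",193,42,.012),("FL",95,403,.012),("FR",333,472,.012),("grip",271,382,.116),
 ("scaleBackMid",248,180,.085),("collar",200,360,.06),("block",183,424,.06),("greenR",330,425,.07)]:
    P[n]=back(350+(u+.0)/4-.4,155+v/4-.4,z);print(n,P[n].round(4))
e=P["BL"]-P["FL"];print("plate len",np.linalg.norm(e),"yaw",np.degrees(np.arctan2(e[1],e[0])))
b=P["barL"]-P["barR"];print("bar",np.linalg.norm(b),np.degrees(np.arctan2(-b[0],b[1])))
b=P["FL"]-P["FR"];print("front",np.linalg.norm(b),np.degrees(np.arctan2(-b[0],b[1])))
m=(P["barL"]+P["barR"])/2;q=P["ptr"]-m;print(m,"axis bar->ptr",np.degrees(np.arctan2(q[1],q[0])))
a=np.radians(-15.5);ex=np.array([np.cos(a),np.sin(a),0]);ey=np.array([-ex[1],ex[0],0])
for k in P: d=P[k]-m;print(k,(d@ex).round(4),(d@ey).round(4))
E
```

```text
barL [ 0.4618 -0.2354  0.063 ]
barR [ 0.4333 -0.3445  0.063 ]
ptr [ 0.6641 -0.3508  0.106 ]
mark [ 0.6364 -0.3245  0.106 ]
BL [ 0.7889 -0.318   0.012 ]
FL [ 0.5346 -0.2546  0.012 ]
FR [ 0.492 -0.419  0.012]
grip [ 0.5456 -0.3563  0.116 ]
scaleBackMid [ 0.681  -0.3451  0.085 ]
collar [ 0.5627 -0.3191  0.06  ]
block [ 0.5197 -0.3084  0.06  ]
greenR [ 0.5214 -0.4043  0.07  ]
plate len 0.26205638522357494 yaw -14.003808741677387
bar 0.11272360346247642 -14.629291841564186
front 0.16980331716580505 -14.536573240743811
[ 0.44754969 -0.289933    0.063     ] axis bar->ptr -15.702307206302407
barL -0.0009 0.0564
barR 0.0009 -0.0564
ptr 0.2249 -0.0008
mark 0.1912 0.0172
BL 0.3364 0.0642
FL 0.0745 0.0573
FR 0.0773 -0.1124
grip 0.1122 -0.0378
scaleBackMid 0.2397 0.0092
collar 0.1188 0.0027
block 0.0744 0.0015
greenR 0.1017 -0.0904
```

View pics/c2.png

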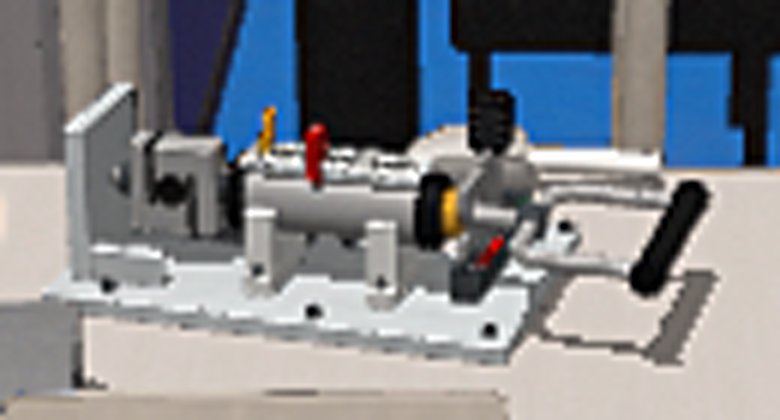

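The side crop shows the pointer at (268,130), the marker at (315,150), the grip at (490,120) and the bar running from (690,195) to (650,280). Next I'll move over the rig with the jaws shut and along the rig's x, so one orientation serves both steps.

```bash
python3 - <<'E'
from h import *
a=np.radians(-14.8);ex=np.array([np.cos(a),np.sin(a),0]);ey=np.array([-ex[1],ex[0],0])
m=np.array([.4475,-.29,0]);z=np.array([0,0,1.])
for n,x,y,h in [("bar",0,0,.06),("grip",.112,-.038,.1),("ptr",.225,0,.1),("mark",.191,.014,.1)]:
    p=proj(m+x*ex+y*ey+h*z,"side");print(n,(p-[235,190])*6)
E
python3 -m jog '{"travel":[[20,20,0],[20,20,0],[20,20,0],[20,20,0],[20,20,0]],"dr":[[0,0,3.6],[0,0,3.6],[0,0,3.6],[0,0,3.6],[0,0,3.6]],"jaw":[255,255,255,255,255]}' 30
python3 -m jog '{"travel":[[20,20,0],[20,20,0],[20,20,0],[20,20,0],[20,20,0]],"dr":[[0,0,3.6],[0,0,3.6],[0,0,3.6],[0,0,3.6],[0,0,3.6]],"jaw":[255,255,255,255,255]}'
python3 -m jog '{"travel":[[20,20,0],[20,20,0],[20,20,0],[20,20,0],[20,20,0]],"dr":[[0,0,3.6],[0,0,3.6],[0,0,3.6],[0,0,3.6],[0,0,3.6]],"jaw":[255,255,255,255,255]}'
```

```text
bar [666.54425173 231.77475978]
grip [483.67476126 116.50309044]
ptr [266.16707858 119.93858995]
mark [317.10651418 135.08815733]
time: 0.52
eef_pos: [0.3477, -0.5268, 0.2306]
tcp_rot: [0.941, 0.339, -0.0, -0.001]
contact_force: [0.3, -0.1, 0.2]
opening: 0.295
time: 0.93
eef_pos: [0.4478, -0.4267, 0.2307]
tcp_rot: [0.876, 0.482, -0.0, -0.001]
contact_force: [-0.2, -0.3, 0.0]
opening: 0.005
time: 1.35
eef_pos: [0.5477, -0.3268, 0.2307]
tcp_rot: [0.79, 0.613, -0.0, -0.001]
contact_force: [0.2, -0.9, 0.1]
opening: -0.001
```

```bash

python3 -m jog '{"travel":[[0,1,-30],[0,1,-30],[0,0,-25],[0,0,-20],[0,0,-10]],"dr":[[0,0,0],[0,0,0],[0,0,0],[0,0,0],[0,0,0]],"jaw":[255,255,255,255,255]}'
python3 -m jog '{"travel":[[0,0,-10],[0,0,-10],[0,0,0]],"dr":[[0,0,0],[0,0,0],[0,0,0]],"jaw":[255,255,255]}'
python3 - <<'E'
from h import *
import cv2
a=read_camera("top")[155:305,350:490,::-1];b=read_camera("side")[170:260,235:365,::-1]
r=lambda i,w,h:cv2.resize(i,(w,h),interpolation=cv2.INTER_CUBIC)
im=np.zeros((600,800,3),np.uint8);im[:429,:400]=r(a,400,429);im[:277,400:]=r(b,400,277)
cv2.imwrite("pics/d1.png",im)
E
```

```text
time: 1.77
eef_pos: [0.5453, -0.3243, 0.1119]
tcp_rot: [0.791, 0.612, -0.001, -0.003]
contact_force: [0.2, 0.1, -0.9]
opening: 0.002
time: 2.02
eef_pos: [0.5464, -0.3257, 0.0947]
tcp_rot: [0.791, 0.612, -0.0, -0.001]
contact_force: [-0.4, 0.0, -0.8]
opening: 0.002
```

View pics/d1.png

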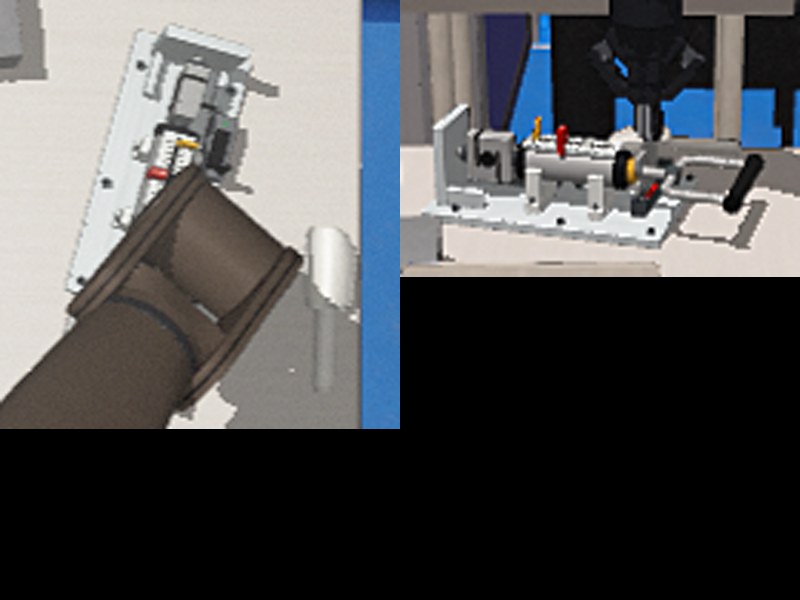

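The fingers stand just left of the grip, at (650,130) in the side inset, and the pointer at (537,128) and marker at (562,140) stay visible. Now I'll push along the rig's -y and watch the force.

```bash

python3 -m jog '{"travel":[[-2,-7.5,0],[-2,-7.5,0],[-2,-7.5,0],[-2,-7.5,0],[0,0,0]],"dr":[[0,0,0],[0,0,0],[0,0,0],[0,0,0],[0,0,0]],"jaw":[255,255,255,255,255]}'
python3 -m jog '{"travel":[[-1.3,-5,0],[-1.3,-5,0],[0,0,0]],"dr":[[0,0,0],[0,0,0],[0,0,0]],"jaw":[255,255,255]}'
```

```text
time: 2.53
eef_pos: [0.5391, -0.3584, 0.0973]
tcp_rot: [0.791, 0.612, -0.0, 0.001]
contact_force: [0.8, -0.1, 1.3]
opening: 0.002
time: 2.78
eef_pos: [0.5362, -0.3671, 0.0964]
tcp_rot: [0.791, 0.612, -0.0, 0.0]
contact_force: [-0.3, 0.6, -0.3]
opening: 0.001
```

```bash

for i in 1 2; do python3 -m jog '{"travel":[[-0.7,-2.5,0],[-0.7,-2.5,0],[0,0,0]],"dr":[[0,0,0],[0,0,0],[0,0,0]],"jaw":[255,255,255]}'; done
python3 - <<'E'
from h import *
import cv2
a=read_camera("top")[155:305,350:490,::-1];b=read_camera("side")[190:260,265:365,::-1]
r=lambda i,w,h:cv2.resize(i,(w,h),interpolation=cv2.INTER_CUBIC)
im=np.zeros((420,800,3),np.uint8);im[:,:392]=r(a,392,420);im[:280,400:]=r(b,400,280)
cv2.imwrite("pics/d2.png",im)
E
```

```text
time: 3.03
eef_pos: [0.5349, -0.3714, 0.0961]
tcp_rot: [0.791, 0.612, -0.0, -0.0]
contact_force: [0.9, 0.9, 0.8]
opening: -0.002
time: 3.28
eef_pos: [0.5344, -0.3735, 0.0961]
tcp_rot: [0.791, 0.612, 0.002, -0.002]
contact_force: [2.4, 7.9, 2.5]
opening: -0.001
```

View pics/d2.png

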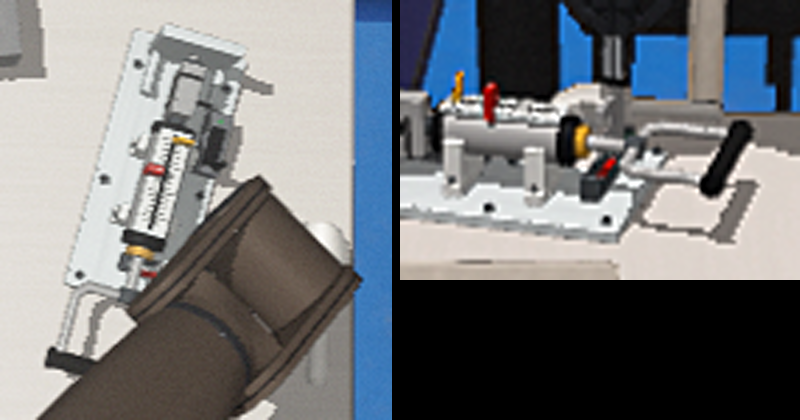

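The force jumps to 8 N and the tool stalls after about 38 mm of grip travel, so it's at the end stop. One more small press, then back off, rise, and check.

```bash

python3 -m jog '{"travel":[[-0.5,-2,0],[0,0,0],[0,0,0],[0,0,0]],"dr":[[0,0,0],[0,0,0],[0,0,0],[0,0,0]],"jaw":[255,255,255,255]}'
python3 -m jog '{"travel":[[2,7.5,0],[2,7.5,0],[0,0,20],[0,0,30],[0,0,30]],"dr":[[0,0,0],[0,0,0],[0,0,0],[0,0,0],[0,0,0]],"jaw":[255,255,255,255,255]}'
python3 -m jog '{"travel":[[-30,15,20],[-30,15,0],[-30,15,0],[-10,15,0],[0,0,0]],"dr":[[0,0,0],[0,0,0],[0,0,0],[0,0,0],[0,0,0]],"jaw":[255,200,120,100,100]}'
python3 - <<'E'
from h import *
import cv2
a=read_camera("top")[155:305,350:490,::-1]
r=lambda i,w,h:cv2.resize(i,(w,h),interpolation=cv2.INTER_CUBIC)
cv2.imwrite("pics/d3.png",r(a,560,600));print(get_state()["eef_pos"])
E
```

```text
time: 3.72
eef_pos: [0.5343, -0.3736, 0.0961]
tcp_rot: [0.791, 0.612, 0.003, -0.004]
contact_force: [3.5, 12.3, 4.6]
opening: -0.001
time: 4.13
eef_pos: [0.5362, -0.3627, 0.1755]
tcp_rot: [0.791, 0.612, -0.001, -0.001]
contact_force: [0.8, -0.2, 0.5]
opening: -0.001
time: 4.55
eef_pos: [0.4349, -0.3012, 0.1959]
tcp_rot: [0.791, 0.612, -0.001, -0.001]
contact_force: [1.1, -0.2, 0.1]
opening: 0.562
[ 0.43627553 -0.30262615  0.19638371]
```

View pics/d3.png

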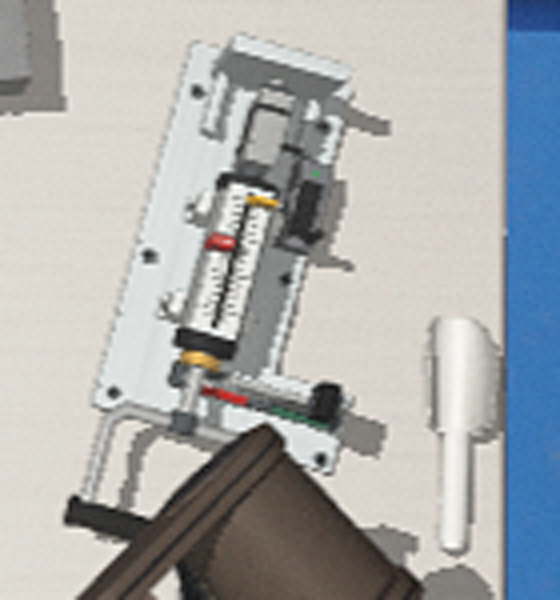

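The lock grip now sits at the free end, at (326,402) in the crop, and the pointer is unmoved at (262,201). Now down onto the bar.

```bash

python3 -m jog '{"travel":[[5,6,-10],[5,6,-30],[0,0,-30],[0,0,-30],[0,0,-20]],"dr":[[0,0,0],[0,0,0],[0,0,0],[0,0,0],[0,0,0]],"jaw":[100,100,100,100,100]}'
python3 -m jog '{"travel":[[0,0,-15],[0,0,-15],[0,0,-6],[0,0,0]],"dr":[[0,0,0],[0,0,0],[0,0,0],[0,0,0]],"jaw":[100,100,100,100]}'
python3 - <<'E'
from h import *
import cv2
b=read_camera("side")[190:260,265:365,::-1]
cv2.imwrite("pics/d4.png",cv2.resize(b,(800,560),interpolation=cv2.INTER_CUBIC));print(get_state()["eef_pos"])
E
```

```text
time: 5.02
eef_pos: [0.4471, -0.2903, 0.0724]
tcp_rot: [0.791, 0.612, -0.0, -0.002]
contact_force: [-0.3, 0.3, -0.8]
opening: 0.607
time: 5.35
eef_pos: [0.4468, -0.2903, 0.0377]
tcp_rot: [0.791, 0.612, -0.0, -0.002]
contact_force: [0.7, 0.0, -0.0]
opening: 0.609
[ 0.44741891 -0.29097355  0.03915096]
```

View pics/d4.png

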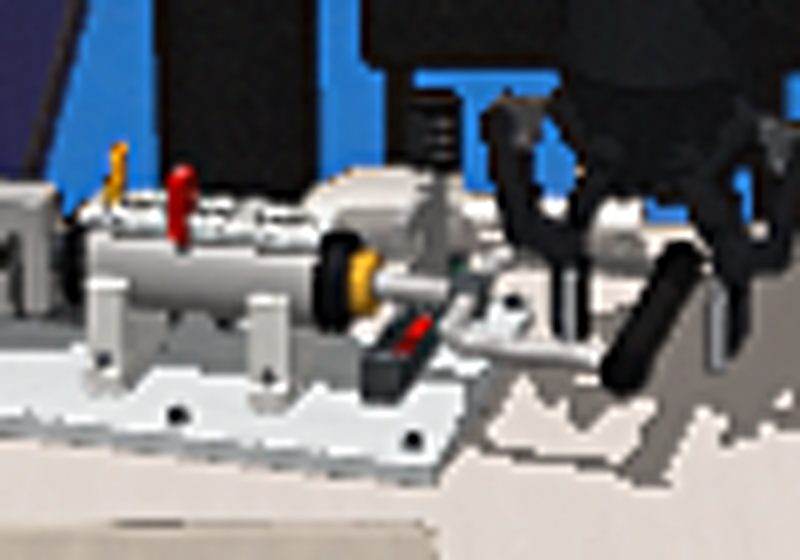

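The fingers straddle the bar, with the inner one at (570,300) and the outer one at (725,320). Closing.

```bash

python3 -m jog '{"travel":[[0,0,0],[0,0,0],[0,0,0],[0,0,0],[0,0,0]],"dr":[[0,0,0],[0,0,0],[0,0,0],[0,0,0],[0,0,0]],"jaw":[255,255,255,255,255]}' 70
python3 -m jog '{"travel":[[0,0,0],[0,0,0],[0,0,0]],"dr":[[0,0,0],[0,0,0],[0,0,0]],"jaw":[255,255,255]}'
python3 - <<'E'
from h import *
import cv2
cv2.imwrite("pics/home_top.png",read_camera("top")[:,:,::-1])
cv2.imwrite("pics/home_side.png",read_camera("side")[:,:,::-1]);print(get_state()["eef_pos"])
E
```

```text
time: 5.82
eef_pos: [0.444, -0.2906, 0.0416]
tcp_rot: [0.79, 0.613, -0.003, -0.004]
contact_force: [-12.6, 2.7, 10.1]
opening: 0.187
time: 6.07
eef_pos: [0.444, -0.2906, 0.0416]
tcp_rot: [0.79, 0.613, -0.003, -0.004]
contact_force: [-12.1, 2.0, 10.5]
opening: 0.185
[ 0.4440004  -0.29062681  0.04159138]
```

```bash

python3 -m jog '{"travel":[[-3.9,1,0],[-3.9,1,0],[-3.9,1,0],[-3.9,1,0],[-3.9,1,0]],"dr":[[0,0,0],[0,0,0],[0,0,0],[0,0,0],[0,0,0]],"jaw":[255,255,255,255,255]}'
python3 -m jog '{"travel":[[-3.9,1,-0.5],[0,0,0],[0,0,0]],"dr":[[0,0,0],[0,0,0],[0,0,0]],"jaw":[255,255,255]}'
python3 - <<'E'
from h import *
import cv2
s=get_state();p=s["eef_pos"];a=np.radians(-14.8);ex=np.array([np.cos(a),np.sin(a),0])
d=p-np.array([.4440,-.2906,.0416]);print(p,"pulled",-d@ex*1e3, "lat",(d@[-ex[1],ex[0],0])*1e3)
t=read_camera("top")[:,:,::-1];b=read_camera("side")[:,:,::-1]
f=lambda i,r,c,h,w,k:cv2.resize(i[r:r+h,c:c+w],None,fx=k,fy=k,interpolation=cv2.INTER_CUBIC)
h0=cv2.imread("pics/home_top.png")
# top: 40x40 at rows 195.., cols 390..; left home, right now
im=np.zeros((590,800,3),np.uint8)
im[:400,:400]=f(t,198,392,50,50,8)
im[:400,400:]=f(h0,198,392,50,50,8)
im[400:560,:]=f(b,205,270,20,100,8)
cv2.imwrite("pics/d5.png",im)
E
```

```text
time: 6.58
eef_pos: [0.4303, -0.2872, 0.0417]
tcp_rot: [0.791, 0.612, 0.002, 0.004]
contact_force: [9.4, -0.1, -3.5]
opening: 0.189
time: 6.83
eef_pos: [0.4269, -0.2864, 0.0417]
tcp_rot: [0.791, 0.612, 0.002, 0.004]
contact_force: [9.6, -0.4, -2.2]
opening: 0.19
[ 0.42689687 -0.28637099  0.0417182 ] pulled 17.615986672610855 lat -0.2802142659078022
```

View pics/d5.png

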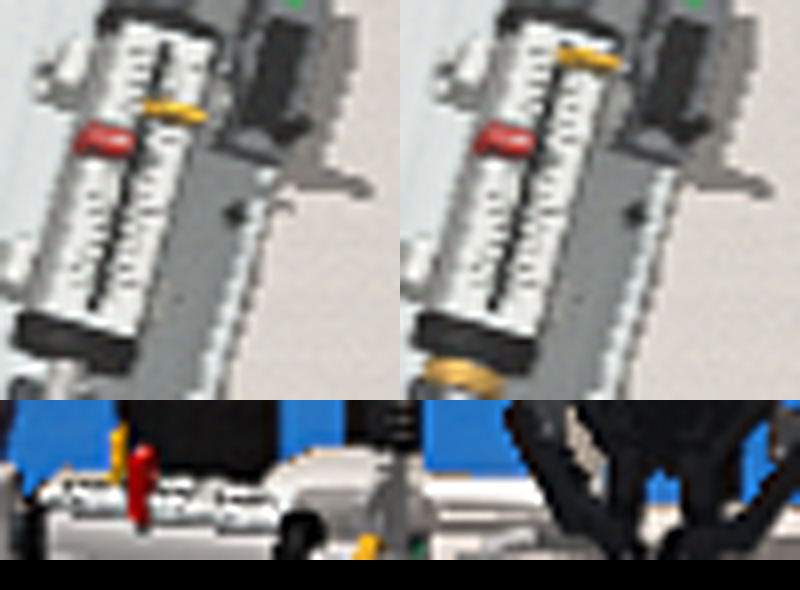

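Pulled 17.6 mm, and the pointer in the top inset moved from (590,59) to (175,112), marker at (105,141), so about 15 mm remain. I'll pull a further ~9 mm and then measure by colour centroid.

```bash
cat > meas.py <<'E'
from h import *
import cv2
from scipy.optimize import least_squares
s=get_state();p=s["eef_pos"];a=np.radians(-14.8);ex=np.array([np.cos(a),np.sin(a),0]);ey=np.array([-ex[1],ex[0],0])
d=p-np.array([.4440,-.2906,.0416]);print("pulled",-d@ex*1e3,"force",s["contact_force"],"dq",abs(s["dq"]).max())
def cen(im,cam,col):
    hsv=cv2.cvtColor(im,cv2.COLOR_RGB2HSV)
    r0,r1,c0,c1=(198,236,395,422) if cam=="top" else (204,224,274,300)
    lo,hi=((15,110,110),(35,255,255)) if col=="y" else ((0,110,60),(8,255,255))
    m=cv2.inRange(hsv,lo,hi)
    if col=="r": m|=cv2.inRange(hsv,(172,110,60),(180,255,255))
    v,u=np.nonzero(m[r0:r1,c0:c1]);return np.array([u.mean()+c0,v.mean()+r0]),len(u)
ims={c:read_camera(c) for c in("top","side")}
P={}
for c in ims:
    for k in "yr": P[c,k]=cen(ims[c],c,k);print(c,k,P[c,k])
# top: plane z=.10
q={k:back(*P["top",k][0],.10) for k in "yr"}
dd=q["y"]-q["r"];print("top gap along rig x mm",dd@ex*1e3,"lateral",dd@ey*1e3)
# side: intersect image column with line through lateral position from the top
for k in "yr":
    y0=(q[k]-q["y"])@ey
    o=q["y"]+y0*ey
    q["s"+k]=least_squares(lambda t:proj(o+t[0]*ex,"side")[0]-P["side",k][0][0],[0.]).x[0]
print("side gap",1e3*(q["sy"]-q["sr"]))
E
python3 -m jog '{"travel":[[-2.9,0.75,0],[-2.9,0.75,0],[-2.9,0.75,0],[0,0,0],[0,0,0]],"dr":[[0,0,0],[0,0,0],[0,0,0],[0,0,0],[0,0,0]],"jaw":[255,255,255,255,255]}'
python3 meas.py
```

```text
time: 7.35
eef_pos: [0.4186, -0.2843, 0.0417]
tcp_rot: [0.791, 0.612, 0.002, 0.005]
contact_force: [10.0, 0.6, -2.6]
opening: 0.186
pulled 26.13360963468883 force [10.01413538  0.57596773 -2.59220549] dq 0.0033531645935924023
top y (array([412.35294118, 214.52941176]), 17)
top r (array([404.5 , 215.25]), 20)
side y (array([287. , 209.2]), 5)
side r (array([287.10344828, 215.06896552]), 29)
top gap along rig x mm 7.651220101341656 lateral -19.160566903054196
side gap 6.751992748876116
```

```bash

python3 -m jog '{"travel":[[-2.3,0.6,0],[-2.3,0.6,0],[-2.1,0.6,0],[0,0,0],[0,0,0]],"dr":[[0,0,0],[0,0,0],[0,0,0],[0,0,0],[0,0,0]],"jaw":[255,255,255,255,255]}'
python3 meas.py
python3 - <<'E'
from h import *
import cv2
t=read_camera("top")[:,:,::-1]
cv2.imwrite("pics/d6.png",cv2.resize(t[198:248,385:445],None,fx=12,fy=12,interpolation=cv2.INTER_CUBIC))
E
```

```text
time: 7.87
eef_pos: [0.4123, -0.2826, 0.0417]
tcp_rot: [0.791, 0.612, 0.002, 0.005]
contact_force: [12.4, -0.4, -4.4]
opening: 0.187
pulled 32.72581357078187 force [12.38236876 -0.41137284 -4.39836371] dq 0.0027013807329067346
top y (array([411.64285714, 216.85714286]), 14)
top r (array([404.42857143, 215.14285714]), 21)
side y (array([288.6, 209.2]), 5)
side r (array([287.06896552, 215.24137931]), 29)
top gap along rig x mm 1.012086982241474 lateral -19.28099687615675
side gap 1.1546322925540116
```

View pics/d6.png

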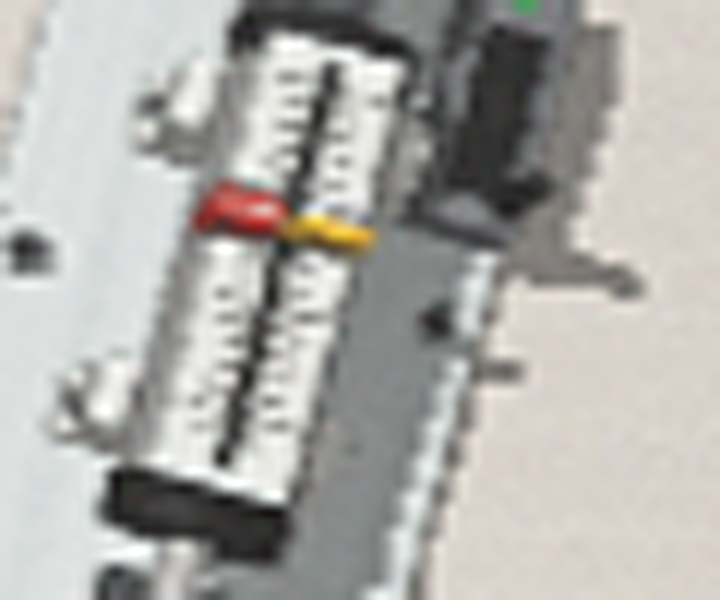

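The pointer at (332,232) lies level with the marker's line at (240,208), given the rig's 15° tilt. Both cameras give a gap of about 1 mm on the short side. One steadiness check while holding, then hand in.

```bash

python3 -m jog '{"travel":[[0,0,0],[0,0,0],[0,0,0],[0,0,0],[0,0,0]],"dr":[[0,0,0],[0,0,0],[0,0,0],[0,0,0],[0,0,0]],"jaw":[255,255,255,255,255]}'
python3 meas.py && python3 -c "
from plant import *
print(sign_off())"
```

```text
time: 8.43
eef_pos: [0.4124, -0.2826, 0.0417]
tcp_rot: [0.791, 0.612, 0.002, 0.005]
contact_force: [11.3, -1.3, -4.3]
opening: 0.185
pulled 32.60069084158671 force [11.30317763 -1.31732707 -4.28683729] dq 0.0018238378358765633
top y (array([411.73333333, 216.93333333]), 15)
top r (array([404.45454545, 215.22727273]), 22)
side y (array([288.6, 209.2]), 5)
side r (array([287.06896552, 215.24137931]), 29)
top gap along rig x mm 1.0807720576819482 lateral -19.43643236891638
side gap 1.2056401570403987
the job is handed in; nothing more can be done
None
```

The rig is set for a reading and the job is handed in at about 8.5 s, with the gripper still holding the handle at the mark.

- **Lock:** I pushed the black grip with shut fingers until it stopped hard at about 12 N. It travelled roughly 37 mm, and the picture taken before I gripped the handle showed it at the green end. I did not look at the lock again after pulling.
- **Handle:** I gripped the bar at 70 N and drew it out in small steps to 32.6 mm, without passing the marker.
- **Last checks:** the top and side cameras put the pointer 1.1 and 1.2 mm short of the red marker, inside the 5 mm limit. The pull on the tool was about 11 N, and the arm was still, with the handle position steady to about 0.1 mm over the last half second.
- **Marker and other items:** the red marker's image position stayed put during the pull. I did not measure the loose items at the end, but no unexpected contact forces appeared.
- **Disagreement:** early estimates of the pointer-to-marker distance ranged from 31 to 34 mm. The final camera readings agreed with each other.

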